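# Refit the kiln switch handles under the snap-in cover

## Task

Get the kiln's switch box ready for use: squeeze the cover's release tab in, and keeping it squeezed pivot the cover up about its tongues and out of its frame, then lay it right way up, squarely in the middle of the ware board, without dropping it. Push every loose bar handle lying on the table fully home on a square spindle of its own (any spindle will do) and turn each fitted handle to off, in line with the marks that run across the box. Leave the other things on the table where they are.

Things in the scene. Friction and masses are not known exactly. Their poses are not given: they have to be found in the camera images.
- switchbox: Fixed grey kiln switch box lying on its back, 182 (x) x 280 (y) x 50 mm; its flat top is the deck. Origin: centre of its underside. +x points away from the robot (within 0.2 rad). Spindles on the deck at x = 0, y = -90, -30, 30, 90. Low 6 mm strips at y = +-120 frame the cover. Short black lines on the deck, along x, mark off at each spindle.
- hinge_bar (a point): On the deck of the switch box below the inner edge of the long hinge bar on its near (-x) side: box frame x = -64, y = 0, z = 50 mm. The bar's underside is 8 and its top 13 mm above the deck; the cover's two tongues lie under it.
- keeper (a point): On the deck below the inner edge of the short keeper bar (70 mm long in y) on the box's far (+x) side: box frame x = 67, y = 0, z = 50 mm. The bar's underside is 13 and its top 18 mm above the deck; the tab's nose catches under it.
- cover: Loose white snap-in dust cover over the spindles, 0.22 to 0.37 kg: a cap open below, 100 (x) x 230 (y) x 40 mm, walls 4. Origin: centre of its underside; at the start on the deck, axes as switchbox. On its top a fixed lug (x = 20 to 32, y = +-15, z = 40 to 68); the release tab stands on its +x side.
- squeeze (a point): Point on the cover (x = 38, y = 0, z = 62 mm) midway over lug and squeezed tab: take it here from above, one finger behind the lug (face at x = 20), one outside the tab (face at x = 65, squeezed 56), closing along the cover's x. 20 N holds it; fingertips then just clear the cap's top (z = 40).
- tab (a joint): Travel (m) of the release tab, a grey upright plate 50 (y) x 5 mm, z = 6 to 68 of the cover, with a nose at its foot out to x = 73, z = 6 to 11. 0 = sprung out, latched; 0.009 = fully pressed towards the lug (cover's -x); nose clear from 0.007. Spring 2.4 N, 7.8 N fully in; it springs back when let go: keep it squeezed while pivoting.
- tongue (a point): Midway between the tips of the cover's two tongues (cover x = -70, y = 0, z = 0 mm); each 30 wide at y = +-75, 4 thick, 6 mm under the hinge bar. The cover pivots about this line: its +x edge swings up 0.6 rad freely, then some 12 mm of travel to the box's +x draws the tongues out.
- wareboard: Fixed plywood ware board lying on the table, 190 (x) x 290 (y) x 18 mm thick. Origin: centre of its underside; its x within 0.1 rad of the robot's x.
- spindle1_seat (a point): Top centre of the collar (28 across, 6 high on the deck) of the spindle at y = -90 mm of the switch box: a handle's underside rests here when home. Above it a square shaft, 16 x 16 mm: 14 straight, 6 of taper to 11 x 11. The point turns with the shaft; at off its x is the box's x; starts up to 0.55 rad from it, turns 1.3 rad either way, stiff (0.04 N m), stays put. Handles end along the box's x.
- spindle2_seat (a point): Top centre of the collar (28 across, 6 high on the deck) of the spindle at y = -30 mm of the switch box: a handle's underside rests here when home. Above it a square shaft, 16 x 16 mm: 14 straight, 6 of taper to 11 x 11. The point turns with the shaft; at off its x is the box's x; starts up to 0.55 rad from it, turns 1.3 rad either way, stiff (0.04 N m), stays put. Handles end along the box's x.
- spindle3_seat (a point): Top centre of the collar (28 across, 6 high on the deck) of the spindle at y = +30 mm of the switch box: a handle's underside rests here when home. Above it a square shaft, 16 x 16 mm: 14 straight, 6 of taper to 11 x 11. The point turns with the shaft; at off its x is the box's x; starts up to 0.55 rad from it, turns 1.3 rad either way, stiff (0.04 N m), stays put. Handles end along the box's x.
- spindle4_seat (a point): Top centre of the collar (28 across, 6 high on the deck) of the spindle at y = +90 mm of the switch box: a handle's underside rests here when home. Above it a square shaft, 16 x 16 mm: 14 straight, 6 of taper to 11 x 11. The point turns with the shaft; at off its x is the box's x; starts up to 0.55 rad from it, turns 1.3 rad either way, stiff (0.04 N m), stays put. Handles end along the box's x.
- handle1: Loose black bar handle, 94 mm long (its x), 40 to 85 g: a square hub 32 x 32 x 24 high with a square upright bore 18 x 18 right through, and an arm 20 wide, 16 high to either side. Origin: centre of its underside. All alike, either way round. May be absent. Lies flat on the table; take it across the hub (32 mm, along its y).
- handle2: Loose black bar handle, 94 mm long (its x), 40 to 85 g: a square hub 32 x 32 x 24 high with a square upright bore 18 x 18 right through, and an arm 20 wide, 16 high to either side. Origin: centre of its underside. All alike, either way round. May be absent. Lies flat on the table; take it across the hub (32 mm, along its y).
- handle3: Loose black bar handle, 94 mm long (its x), 40 to 85 g: a square hub 32 x 32 x 24 high with a square upright bore 18 x 18 right through, and an arm 20 wide, 16 high to either side. Origin: centre of its underside. All alike, either way round. May be absent. Lies flat on the table; take it across the hub (32 mm, along its y).
- handle4: Loose black bar handle, 94 mm long (its x), 40 to 85 g: a square hub 32 x 32 x 24 high with a square upright bore 18 x 18 right through, and an arm 20 wide, 16 high to either side. Origin: centre of its underside. All alike, either way round. May be absent. Lies flat on the table; take it across the hub (32 mm, along its y).
- loop_tool: Bystander, to be left where it is: wood-handled loop tool, 145 long, lying between box and board. Origin: centre of its underside.
- glaze_jar: Bystander, to be left where it is: grey jar, 68 across, 85 high, far side. Origin: centre of its underside.
- dish: Bystander, to be left where it is: red dish, 100 across, 30 high. Origin: centre of its underside.
- bisque_cup: Bystander, to be left where it is: terracotta cup, 76 across, 85 high. Origin: centre of its underside.
- tub: Bystander, to be left where it is: open white tub, 100 square, 90 high, far side. Origin: centre of its underside.
- rib: Bystander, to be left where it is: flat wooden rib, 40 x 100 x 8. Origin: centre of its underside.
- clay_guide: Bystander, to be left where it is: flat wooden strip, 30 x 160 x 10. Origin: centre of its underside.
Not all that is in view belongs to the job. What is shaped like the handle3 but blue, orange or red is not meant.

How it is judged:
By the outcome, as a careful person would: the job done as asked, in the order asked, and still so for the second after the job is handed in, with the robot touching nothing.
Of handle1, handle2, handle3, handle4 only 3 to 4 are there at a start; the rules pass over those that are not, and their reading is None.
At some moment in a run one of handle1, handle2, handle3, handle4 may be knocked a few centimetres aside while the robot is not near it.
It also fails if it takes over 208 s, if anything falls off the work surface, if the arm or the gripper's body presses on something with over 40 N, if the wrist force passes 120 N, or if a joint passes its speed limit or range.

## Robot

A 6-joint arm with a two-finger parallel gripper is mounted at the origin on the work surface. World frame = base frame: x ahead of the robot, y to its left, z up, the work surface at z = 0. Lengths are in m, angles in rad, forces in N, time in s.
With the tool pointing down it reaches from about 0.2 to 0.875 m from the base axis. Payload 3.4 kg.
Tool frame: the origin (TCP) lies between the finger pads; the fingertips stand 25 mm ahead of it and the grasp point (between the pads) lies 6 mm ahead of it; x points along the fingers, z is the direction in which the jaws open and shut, and the axes are right-handed (so a half turn about x gives the same grasp; the last joint's range is limited). The gripper opens to 94 mm and grips with 3 to 60 N. Pads are 16 mm wide; open, the fingers measure 119 mm over their backs; the gripper's body (75 mm by 177 mm) begins 78 mm behind the grasp point.
Start: joints at [-1.352, 0.276, 1.505, -0, 1.361, -0.121], TCP at [0.192, -0.542, 0.193] pointing down, gripper open.
Joint ranges: [-2.89, 2.89], [-0.75, 2.08], [0.22, 2.7], [-1.18, 4.32], [0.11, 2.71], [-2.7, 2.7]. Speed limits (rad/s): [2.57, 2.57, 3.14, 3.14, 3.14, 3.14].

## Interface

Orientations are given as a unit quaternion [x, y, z, w].
In Python, from bench import * gives the robot as it stands. The module is installed in compiled form; this text tells all that it offers. Calls block until the motion is done:
- move_ptp(position, orientation): joint-space move of the TCP to a pose.
- move_straight(position, ori=None, v=0.15, guard=None): straight line of the TCP; ori=None keeps the orientation; v is the mean speed in m/s. With guard (N) it stops when the force on the tool has changed by that much, and returns True; else False.
- movej(angles): joint-space move.
- grip(opening, squeeze=None): finger opening in m; squeeze is the grip in N (None keeps the last); returns when the fingers have stopped.
- sleep(seconds).
- solve_ik(position, orientation): joint angles nearest the present ones, or None.
- read_state(): the state.
- snapshot(name): name is "scene" or "top" or "wrist"; returns a dict with "img" (480x640x3 uint8, blue, green, red), "vertical_fov" (degrees; the focal length in pixels is half the picture's height over the tangent of half this angle, whatever the lens; pixels are square), "cx", "cy" (the principal point, pixels), "position" and "rotation" of the camera in the world; the wrist camera has in their place "T_tool_cam" (4x4, takes a point from camera to tool coordinates, whose origin is the TCP and whose axes are the tool frame's). Camera axes: x right, y down, z forward; pixel columns grow to the right and rows downward; lengths in m; the calibration is good to about 2 mm. A picture is of the moment at which its call begins: read the wrist's pose just before it. There is no depth.
A pose or a line that the arm cannot do raises Unreachable and nothing moves.
- finish_job(): hands the job in, once; it reports no verdict.
Trained networks look in a picture, given as the dict that the camera call returned (one of the last four; its "shot" number tells which), for a name from the list of things; names that differ only in an ending like _2 or _b are one class to them, and where a whole thing is asked for, a point or a joint stands for the part that bears it (a point fixed in the world has none). Each returns a list of dicts, best first, with "score" (0 to 1); they miss things now and then, are a little off and sometimes report something else, mostly with a low value. They report only what shows in the picture. A call takes as long as a camera call. They do not tell look-alikes from the thing itself.
- find_in(picture, thing): "rect" ([left, top, right, bottom] in pixels, round what is visible of it).
- pinpoint(picture, thing): "at" ([column, row] in pixels: a listed point, or the origin of a listed thing).
The state is a dict: "t": time; "q": joint angles; "qvel": joint speeds; "effort": joint torques, N m; "ee_pos": TCP position; "tcp_rot": TCP orientation; "contact_force": force on the tool from outside, world axes, zero at the start; "moment": the same for the moment, N m; "grip_width": finger opening in m.
Only numpy, scipy, OpenCV 4.12 (cv2) and the standard library are available. Lean on these libraries where they do the work, as an engineer would, in place of code of your own. Each camera call takes 0.05 s, during which the arm holds its last target. There are 200 camera calls.

## Working session

There is one attempt and no reset: what is moved stays moved. The work goes in short steps, each a Python script; the robot and the scene stay as the last script left them, time stands still between calls to the robot, and variables do not carry over. Pictures are saved under pics/ and viewed, about 12 in all and at most 16, crops included, and the job is handed in when it is done.

```bash
mkdir -p pics; ls
cat > h.py <<'E'
from bench import *
import numpy as np, cv2
from scipy.spatial.transform import Rotation as R
def K(s):
    f=240/np.tan(np.radians(s["vertical_fov"])/2); return np.array([[f,0,s["cx"]],[0,f,s["cy"]],[0,0,1]])
def campose(s,st=None):
    if "T_tool_cam" in s:
        T=np.eye(4); T[:3,:3]=tr(st["tcp_rot"]); T[:3,3]=st["ee_pos"]
        T=T@np.array(s["T_tool_cam"]); return T[:3,3],T[:3,:3]
    r=np.array(s["rotation"]); r=r if r.shape==(3,3) else R.from_quat(r).as_matrix()
    return np.array(s["position"]),r
def tr(q):
    q=np.array(q); return q if q.shape==(3,3) else R.from_quat(q).as_matrix()
def ray(s,px,z,st=None):
    p,r=campose(s,st); d=r@np.linalg.inv(K(s))@np.array([px[0],px[1],1.]); return p+d*(z-p[2])/d[2]
def proj(s,P,st=None):
    p,r=campose(s,st); c=K(s)@(r.T@(np.atleast_2d(P)-p).T); return (c[:2]/c[2]).T
def down(a):  # tool x down, jaws (tool z) along world angle a
    x=np.array([0,0,-1.]); z=np.array([np.cos(a),np.sin(a),0]); return R.from_matrix(np.c_[x,np.cross(z,x),z]).as_quat()
def shot(n,name=None):
    st=read_state(); s=snapshot(n)
    if name: cv2.imwrite(f"pics/{name}.png",s["img"])
    return s,st
E
python3 - <<'E'
from h import *
st=read_state(); print({k:np.round(v,3).tolist() for k,v in st.items()})
for n in ("scene","top"):
    s,_=shot(n,n); print(n,s["vertical_fov"],s["cx"],s["cy"],np.round(s["position"],3),np.round(s["rotation"],3).tolist())
    for t,z in [("switchbox",0),("cover",.05),("squeeze",.112),("tab",.1),("hinge_bar",.05),("keeper",.05),("tongue",.05),("wareboard",0),("handle1",0),("loop_tool",0),("dish",0),("tub",0),("glaze_jar",0),("bisque_cup",0),("rib",0),("clay_guide",0)]:
        for d in pinpoint(s,t)[:7]:
            print(t,np.round(d["at"]).tolist(),round(d["score"],2),np.round(ray(s,d["at"],z)[:2],3).tolist())
E
```

```text
pics
{'t': 0.0, 'q': [-1.352, 0.277, 1.506, -0.0, 1.361, -0.121], 'qvel': [-0.0, -0.002, 0.001, -0.001, -0.001, -0.0], 'effort': [0.0, -40.459, -23.723, 0.07, 0.034, -0.0], 'ee_pos': [0.191, -0.542, 0.192], 'tcp_rot': [0.409, 0.578, -0.408, 0.577], 'contact_force': [0.312, 0.504, 0.363], 'moment': [0.03, 0.032, -0.031], 'grip_width': 0.094}
scene 50.245774964123406 310.3193891449054 245.34601114963618 [ 1.055 -0.619  0.986] [0.866, 0.348, -0.124, -0.337]
switchbox [380.0, 234.0] 0.86 [0.564, 0.201]
cover [383.0, 223.0] 0.95 [0.572, 0.194]Traceback (most recent call last):
  File "<stdin>", line 6, in <module>
ValueError: it knows: bisque_cup, clay_guide, cover, dish, glaze_jar, handle, hinge_bar, keeper, loop_tool, rib, spindle1_seat, spindle2_seat, spindle3_seat, spindle4_seat, squeeze, switchbox, tongue, tub, warebo
```

Run:
```python
from h import *
for n in ("scene","top"):
    s,_=shot(n,n); print(n,s["vertical_fov"],s["cx"],s["cy"],np.round(s["position"],3),np.round(s["rotation"],3).tolist())
    for t,z in [("switchbox",0),("cover",.05),("squeeze",.112),("hinge_bar",.05),("keeper",.05),("tongue",.05),("wareboard",0),("handle1",0),("loop_tool",0),("dish",0),("tub",0),("glaze_jar",0),("bisque_cup",0),("rib",0),("clay_guide",0)]:
        for d in pinpoint(s,t)[:7]:
            print(t,np.round(d["at"]).tolist(),round(d["score"],2),np.round(ray(s,d["at"],z)[:2],3).tolist())
```

```text
scene 50.245774964123406 310.3193891449054 245.34601114963618 [ 1.055 -0.619  0.986] [0.866, 0.348, -0.124, -0.337]
switchbox [380.0, 237.0] 0.57 [0.572, 0.189]
cover [384.0, 223.0] 0.7 [0.573, 0.194]
squeeze [399.0, 215.0] 0.78 [0.614, 0.189]
hinge_bar [366.0, 212.0] 0.8 [0.515, 0.194]
keeper [407.0, 237.0] 0.84 [0.644, 0.198]
wareboard [276.0, 328.0] 0.76 [0.577, -0.195]
handle1 [187.0, 273.0] 0.94 [0.307, -0.239]
handle1 [305.0, 232.0] 0.9 [0.416, 0.066]
handle1 [261.0, 266.0] 0.88 [0.419, -0.096]
handle1 [340.0, 192.0] 0.56 [0.378, 0.25]
handle1 [303.0, 195.0] 0.51 [0.313, 0.168]
handle1 [314.0, 163.0] 0.47 [0.238, 0.293]
loop_tool [332.0, 282.0] 0.83 [0.58, -0.01]
dish [146.0, 358.0] 0.64 [0.431, -0.444]
dish [206.0, 417.0] 0.29 [0.627, -0.437]
tub [371.0, 362.0] 0.61 [0.786, -0.113]
glaze_jar [431.0, 292.0] 0.68 [0.772, 0.134]
glaze_jar [208.0, 416.0] 0.62 [0.628, -0.434]
bisque_cup [409.0, 178.0] 0.69 [0.483, 0.441]
rib [452.0, 204.0] 0.71 [0.638, 0.431]
clay_guide [206.0, 417.0] 0.72 [0.626, -0.438]
top 47.927191233026676 322.03795451294303 238.0146268416754 [ 0.342 -0.007  1
[... 283 characters left out ...]
, 0.205]
tongue [148.0, 190.0] 0.26 [0.642, 0.423]
wareboard [399.0, 228.0] 0.85 [0.573, -0.197]
wareboard [150.0, 192.0] 0.61 [0.649, 0.434]
handle1 [218.0, 306.0] 0.9 [0.368, 0.246]
handle1 [192.0, 358.0] 0.9 [0.241, 0.302]
handle1 [251.0, 336.0] 0.86 [0.297, 0.163]
handle1 [350.0, 289.0] 0.79 [0.418, -0.077]
handle1 [292.0, 292.0] 0.67 [0.405, 0.065]
handle1 [412.0, 337.0] 0.59 [0.305, -0.228]
handle1 [237.0, 248.0] 0.21 [0.512, 0.207]
dish [499.0, 286.0] 0.65 [0.434, -0.444]
glaze_jar [272.0, 150.0] 0.55 [0.765, 0.129]
bisque_cup [140.0, 257.0] 0.83 [0.483, 0.447]
rib [148.0, 190.0] 0.72 [0.653, 0.437]
rib [492.0, 210.0] 0.64 [0.622, -0.429]
clay_guide [491.0, 211.0] 0.79 [0.622, -0.427]
```

View pics/scene.png

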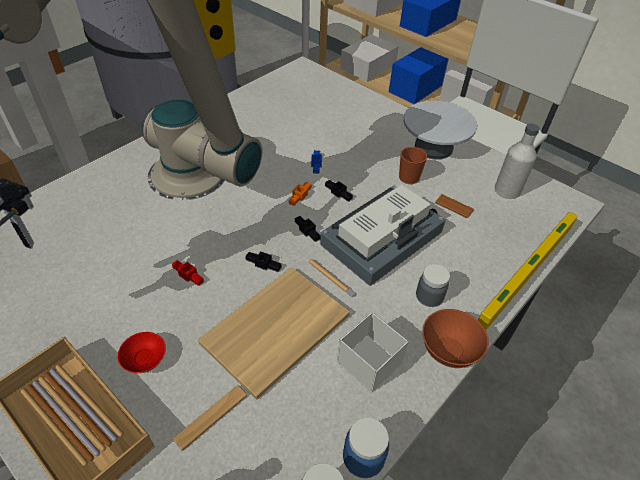

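View pics/top.png

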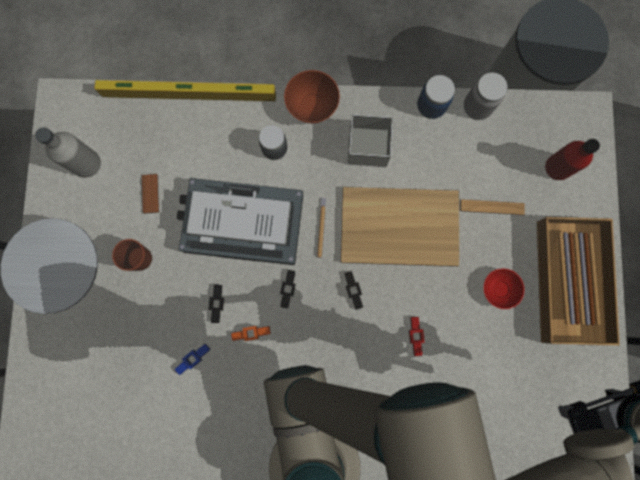

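Black handles in the scene image: (305,228), (263,262), (339,189). Look-alikes that are not meant: red (187,272), orange (300,192), blue (316,160). Next: wrist views of the box, the board and the handles.

Run:
```python
from h import *
s=snapshot("wrist"); print(s["vertical_fov"],s["cx"],s["cy"],np.round(s["T_tool_cam"],3).tolist())
out=[]
for i,(x,y,z) in enumerate([(.50,.19,.36),(.50,-.19,.36),(.33,.1,.33)]):
    for a in (0,np.pi):
        q=solve_ik([x,y,z],down(a)); print(i,a,None if q is None else np.round(q,2).tolist())
    move_ptp([x,y,z],down(0 if i!=9 else 0)); sleep(.3)
    s,st=shot("wrist",f"w{i}")
    print(i,np.round(st["ee_pos"],3),round(st["t"],2))
    for t,zz in [("cover",.05),("squeeze",.112),("hinge_bar",.05),("keeper",.05),("tongue",.05),("wareboard",0),("handle1",0)]:
        for d in pinpoint(s,t)[:5]:
            if d["score"]>.4: print(t,np.round(d["at"]).tolist(),round(d["score"],2),np.round(ray(s,d["at"],zz,st)[:2],4).tolist())
h=np.hstack([cv2.imread(f"pics/w{i}.png") for i in (0,2)])
cv2.imwrite("pics/w02.png",cv2.resize(h,(800,300)))
```

```text
70.74909338123973 322.6315741849804 245.23467685966406 [[0.001, -0.243, 0.97, -0.193], [0.001, -0.97, -0.243, 0.071], [1.0, 0.001, -0.0, 0.001], [0.0, 0.0, 0.0, 1.0]]
0 0 [0.23, 0.17, 1.25, -0.0, 1.73, 0.23]
0 3.141592653589793 None
0 [0.5  0.19 0.36] 5.01
cover [373.0, 207.0] 0.56 [0.5765, 0.1932]
squeeze [407.0, 214.0] 0.94 [0.6122, 0.191]
hinge_bar [328.0, 205.0] 0.86 [0.5088, 0.1951]
keeper [419.0, 213.0] 0.69 [0.6454, 0.1842]
tongue [323.0, 203.0] 0.83 [0.5017, 0.1984]
wareboard [362.0, 407.0] 0.94 [0.576, -0.1987]
handle1 [206.0, 220.0] 0.97 [0.3077, 0.1639]
handle1 [275.0, 271.0] 0.87 [0.4183, 0.0749]
handle1 [246.0, 167.0] 0.87 [0.3784, 0.2492]
handle1 [154.0, 133.0] 0.87 [0.2385, 0.3006]
handle1 [222.0, 424.0] 0.65 [0.3061, -0.237]
1 0 [-0.49, 0.17, 1.25, -0.0, 1.73, -0.49]
1 3.141592653589793 [-0.49, 0.17, 1.25, -0.0, 1.73, 2.65]
1 [ 0.5   -0.189  0.36 ] 7.12
squeeze [373.0, 82.0] 0.73 [0.5612, -0.0275]
wareboard [369.0, 211.0] 0.61 [0.5773, -0.1991]
handle1 [266.0, 136.0] 0.95 [0.4126, -0.0825]
handle1 [264.0, 21.0] 0.85 [0.4162, 0.0758]
handle1 [208.0, 236.0] 0.73 [0.3098, -0.242]
2 0 [0.09, -0.14, 1.63, -0.0, 1.65, 0.09]
2 3.141592653589793 None
2 [0.331 0.1   0.33 ] 9.1
cover [506.0, 145.0] 0.78 [0.5768, 0.1902]
squeeze [560.0, 145.0] 0.75 [0.6082, 0.1868]
hinge_bar [455.0, 139.0] 0.93 [0.5083, 0.1977]
hinge_bar [508.0, 142.0] 0.7 [0.5786, 0.1935]
handle1 [354.0, 100.0] 0.87 [0.3769, 0.2534]
handle1 [372.0, 314.0] 0.79 [0.4138, -0.0802]
handle1 [307.0, 164.0] 0.77 [0.3078, 0.1647]
handle1 [309.0, 396.0] 0.73 [0.3073, -0.2393]
handle1 [259.0, 68.0] 0.71 [0.2412, 0.2959]
```

View pics/w02.png

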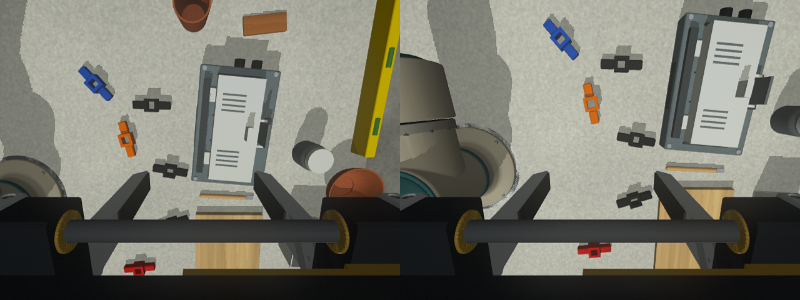

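```bash
cat >> h.py <<'E'
from scipy.optimize import differential_evolution
def rect(cx,cy,lx,ly,z):
    c=np.array([[-1,-1],[1,-1],[1,1],[-1,1]])*[lx/2,ly/2]+[cx,cy]
    c=np.c_[c,np.full(4,z)]; return [(c[i],c[(i+1)%4]) for i in range(4)]
BOX=rect(0,0,.182,.28,.05)+rect(0,0,.1,.23,.09)
BOARD=rect(0,0,.19,.29,.018)
HAN=rect(0,0,.032,.032,.024)+rect(0,0,.018,.018,.024)+[(np.array([a,b*.01,.016]),np.array([c,b*.01,.016])) for b in(-1,1) for a,c in((-.047,-.016),(.016,.047))]+[(np.array([a,-.01,.016]),np.array([a,.01,.016])) for a in(-.047,.047)]
def fit(views,segs,x0,dx=.012,da=.08,zoff=0,blur=1.2):
    """views [(snap,st)], maximise |gradient across projected segments|"""
    V=[]
    for s,st in views:
        g=cv2.GaussianBlur(cv2.cvtColor(s["img"],cv2.COLOR_BGR2GRAY),(0,0),blur).astype(np.float32)
        V.append((s,st,cv2.Sobel(g,cv2.CV_32F,1,0),cv2.Sobel(g,cv2.CV_32F,0,1)))
    t=np.linspace(.03,.97,40)[:,None]
    pts=np.array([a+(b-a)*t for a,b in segs])
    def cost(p):
        r=R.from_euler("z",p[2]).as_matrix(); P=pts.reshape(-1,3)@r.T+[p[0],p[1],zoff]; sc=0
        for s,st,gx,gy in V:
            u=proj(s,P,st).reshape(len(segs),-1,2)
            n=u[:,-1]-u[:,0]; n/=np.linalg.norm(n,axis=1)[:,None]+1e-9
            m=u.astype(np.float32)
            X=cv2.remap(gx,m[...,0],m[...,1],1); Y=cv2.remap(gy,m[...,0],m[...,1],1)
            sc+=np.minimum(np.abs(-X*n[:,1:]+Y*n[:,:1]),150).mean()
        return -sc
    r=differential_evolution(cost,[(x0[0]-dx,x0[0]+dx),(x0[1]-dx,x0[1]+dx),(x0[2]-da,x0[2]+da)],seed=1,maxiter=60,popsize=12)
    return r.x,-r.fun
def overlay(s,st,segs,p,col=(0,255,0),zoff=0):
    r=R.from_euler("z",p[2]).as_matrix()
    for a,b in segs:
        u=proj(s,np.array([a,b])@r.T+[p[0],p[1],zoff],st)
        cv2.line(s["img"],tuple(int(v) for v in np.round(u[0])),tuple(int(v) for v in np.round(u[1])),col,1)
E
python3 - <<'E'
from h import *
W=[]
for p in ([.5,.16,.36],[.56,.12,.36],[.5,-.22,.36],[.31,.02,.33]):
    move_ptp(p,down(0)); sleep(.3); W.append(shot("wrist"))
S=shot("scene"); T=shot("top")
for nm,seg,x0,vs in [("box",BOX,(.576,.193,-.08),W[:2]),("board",BOARD,(.577,-.197,0),[W[2]])]:
    for k in ([vs[0]],[vs[-1]],vs,[S],[T]):
        x,c=fit(k,seg,x0); print(nm,np.round(x,4),round(c,1))
        if k is vs: best=x
    overlay(*vs[0],seg,best)
for i,(x,y) in enumerate([(.417,.072),(.416,-.081),(.377,.251)]):
    x0=(x,y,np.pi/2 if i!=2 else np.pi/2); 
    for k in ([W[0]],[W[3]]):
        r,c=fit(k,HAN,x0,da=1.6); print("h",i,np.round(r,4),round(c,1))
    overlay(*W[3],HAN,r)
cv2.imwrite("pics/ov.png",np.vstack([np.hstack([W[0][0]["img"][60:360,160:560],W[2][0]["img"][60:360,160:560]]),np.hstack([W[3][0]["img"][0:300,240:640],W[1][0]["img"][60:360,160:560]])]))
print(read_state()["t"])
E
```

```text
box [ 0.5763  0.1926 -0.0887] 138.8
box [ 0.5758  0.1923 -0.0837] 136.3
box [ 0.5763  0.1925 -0.0869] 274.9
box [ 0.5765  0.1887 -0.08  ] 91.9
box [ 0.5724  0.1914 -0.0888] 122.3
board [ 0.5773 -0.198  -0.    ] 51.8
board [ 0.5773 -0.198  -0.    ] 51.8
board [ 0.5773 -0.198  -0.    ] 51.8
board [ 0.5775 -0.2032 -0.0062] 76.4
board [ 0.5724 -0.1971 -0.0068] 44.5
h 0 [0.4169 0.0789 2.9847] 105.3
h 0 [0.4132 0.0765 2.9703] 118.4
h 1 [ 0.4144 -0.0694  3.1556] 66.4
h 1 [ 0.4144 -0.0818  0.3222] 97.1
h 2 [ 0.3762  0.2481 -0.0204] 115.1
h 2 [0.3739 0.2475 3.115 ] 95.2
14.625
```

View pics/ov.png

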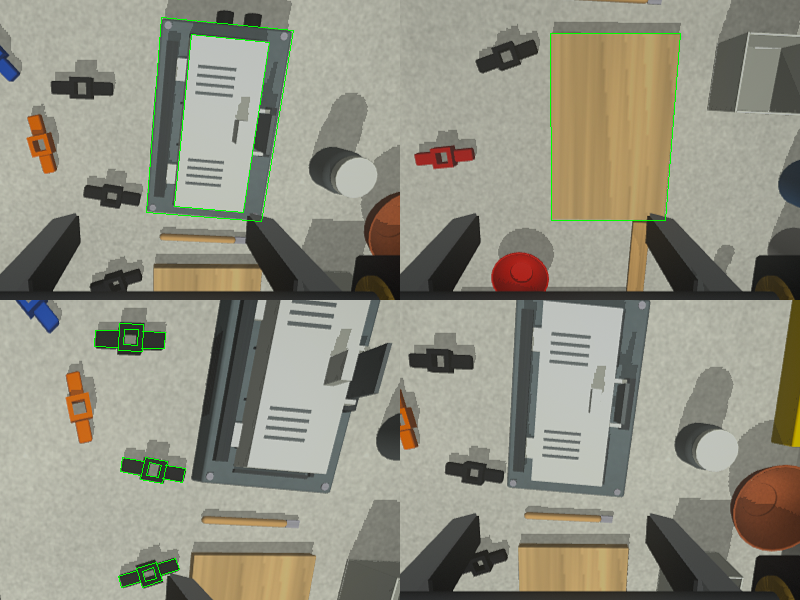

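```bash
cat >> h.py <<'E'
BX=np.array([.5763,.1925,0]); BY=-.087; RB=R.from_euler("z",BY)
BD=np.array([.5773,-.198,0])
def b2w(p): return BX+RB.apply(p)
def pose_tilt(th,dx=0,dz=0,z=.062):   # TCP pose when the cover is tilted th about tongue line, shifted (box frame)
    r=R.from_euler("y",-th); p=r.apply([.038+.070,0,z+.006])+[-.070+dx,0,.05+dz]
    return b2w(p),(RB*r*R.from_euler("z",0)*R.from_quat(down(0))).as_quat()
E
python3 - <<'E'
from h import *
grip(.075,20)
p,o=pose_tilt(0); print(p)
for th in (.3,.55): print(th,solve_ik(*pose_tilt(th,.03)) is not None)
move_ptp(p+[0,0,.09],o); move_straight(p,v=.08,guard=8)
s0=read_state(); print(s0["ee_pos"],s0["contact_force"])
grip(.03,25); st=read_state(); print(st["grip_width"],st["contact_force"],st["ee_pos"],st["t"])
shot("scene","sq"); im=cv2.imread("pics/sq.png"); 
s,_=shot("wrist","sqw"); cv2.imwrite("pics/sq2.png",np.hstack([cv2.resize(im[150:300,300:500],(533,400)),cv2.resize(s["img"],(533,400))])[:, :1066]); cv2.imwrite("pics/sq2.png",cv2.resize(cv2.imread("pics/sq2.png"),(800,300)))
E
```

```text
[0.61415628 0.18919817 0.118     ]
0.3 True
0.55 True
[0.61465164 0.18931417 0.11866165] [-0.46112264  0.28013502 -0.48027158]
0.030102765785287863 [0.66322996 0.11273095 0.53961365] [0.61416027 0.18920118 0.11798404] 18.6417
```

View pics/sq2.png

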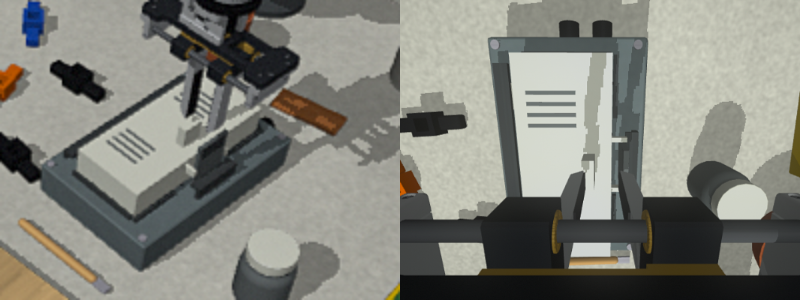

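Run:
```python
from h import *
grip(.075)
s,st=shot("scene"); q=s["img"].copy()
print(pinpoint(s,"squeeze")[:2], proj(s,[b2w([.038,0,.112])]),proj(s,[st["ee_pos"]]))
def seg(l): 
    return [(np.array(a),np.array(b)) for a,b in l]
box3=lambda x0,x1,y0,y1,z0,z1: rect((x0+x1)/2,(y0+y1)/2,x1-x0,y1-y0,z0)+rect((x0+x1)/2,(y0+y1)/2,x1-x0,y1-y0,z1)
p=(BX[0],BX[1],BY)
overlay(s,st,box3(.02,.032,-.015,.015,.09,.118),p)
overlay(s,st,box3(.060,.065,-.025,.025,.056,.118),p,(0,0,255))
overlay(s,st,BOX,p,(255,255,0))
a=cv2.resize(q[150:300,320:470],(400,400),interpolation=2); b=cv2.resize(s["img"][150:300,320:470],(400,400),interpolation=2)
cv2.imwrite("pics/chk.png",np.hstack([a,b]))
```

```text
[{'at': [398.4, 215.9], 'score': 0.64}, {'at': [329.6, 278.2], 'score': 0.36}] [[399.00621848 215.04983993]] [[399.38278084 213.27564969]]
```

View pics/chk.png

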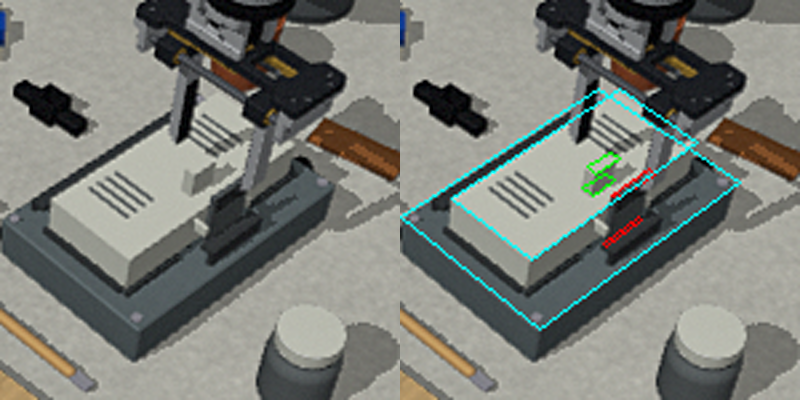

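Run:
```python
from h import *
s,st=shot("wrist"); c,_=shot("scene"); print(st["ee_pos"],tr(st["tcp_rot"]).round(3).tolist(),st["grip_width"])
box3=lambda x0,x1,y0,y1,z0,z1: rect((x0+x1)/2,(y0+y1)/2,x1-x0,y1-y0,z0)+rect((x0+x1)/2,(y0+y1)/2,x1-x0,y1-y0,z1)
p=(BX[0],BX[1],BY)
F=[]
for sg in(-1,1):
    loc=np.array([[x,y,sg*z] for x in(-.0,.025) for y in(-.008,.008) for z in(.0375,.050)])
    F.append(loc@tr(st["tcp_rot"]).T+st["ee_pos"])
for I in((s,st),(c,st)):
    overlay(*I,box3(.02,.032,-.015,.015,.09,.118),p)
    overlay(*I,box3(.060,.065,-.025,.025,.056,.118),p,(0,0,255))
    for f in F:
        for u in proj(I[0],f,I[1]): cv2.circle(I[0]["img"],(int(u[0]),int(u[1])),2,(255,0,255),-1)
a=cv2.resize(s["img"][100:480,200:580],(400,400),interpolation=2); b=cv2.resize(c["img"][150:300,320:470],(400,400),interpolation=2)
cv2.imwrite("pics/chk2.png",np.hstack([a,b]))
```

```text
[0.61414596 0.18917022 0.11798795] [[-0.0, 0.087, 0.996], [-0.0, 0.996, -0.087], [-1.0, -0.0, -0.0]] 0.0753263964287655
```

View pics/chk2.png

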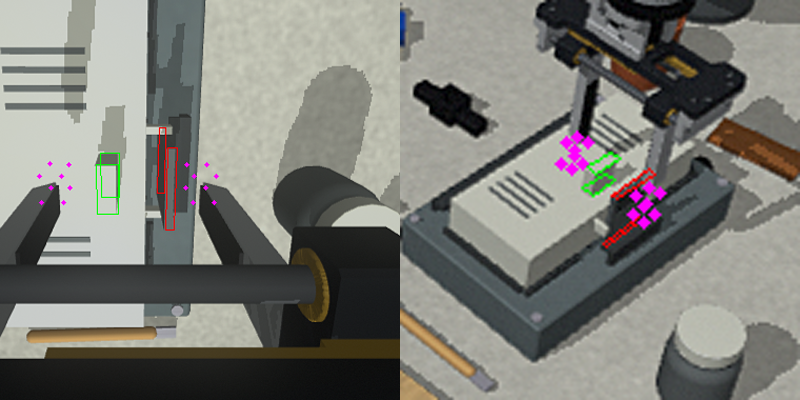

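The visible fingertips end about 25 mm short of where the stated geometry puts them, level with the TCP, so the jaws closed above the lug. I'll measure the real tip height with a guarded touch on the cap's top.

Run:
```python
from h import *
grip(.075); p,o=pose_tilt(0)
hit=move_straight(p-[0,0,.03],v=.03,guard=5); st=read_state()
print(hit,st["ee_pos"],st["contact_force"],st["t"])
s,_=shot("scene"); cv2.imwrite("pics/chk3.png",cv2.resize(s["img"][150:300,320:520],(800,600),interpolation=2))
```

```text
False [0.61438723 0.18923185 0.08824658] [-0.22499142 -0.06486179 -0.31889958] 21.15
```

View pics/chk3.png

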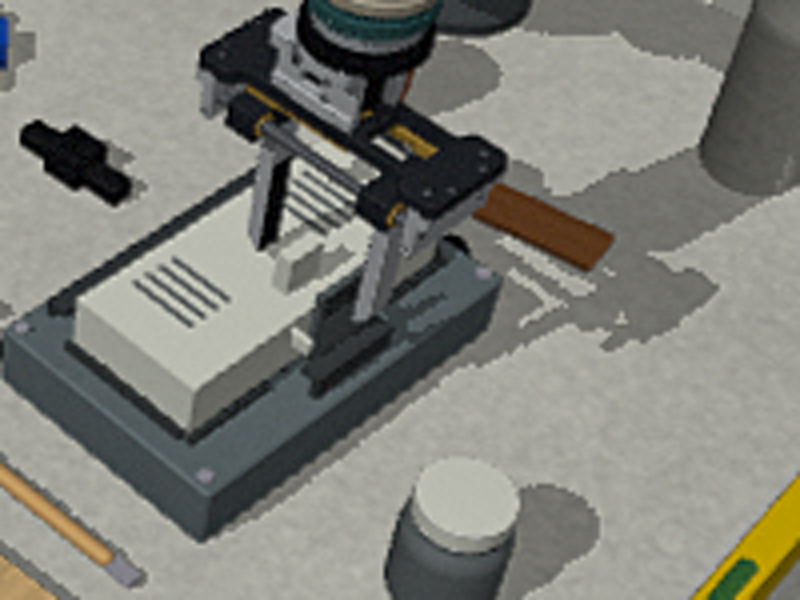

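Run:
```python
from h import *
p,o=pose_tilt(0); p[2]=.055
hit=move_straight(p,v=.03,guard=4); st=read_state()
print(hit,st["ee_pos"],st["contact_force"],st["t"])
s,_=shot("scene"); cv2.imwrite("pics/chk4.png",cv2.resize(s["img"][150:300,320:520],(800,600),interpolation=2))
```

```text
True [0.61428496 0.18923183 0.07745827] [-0.46113918 -0.03653074  4.35591091] 21.75
```

View pics/chk4.png

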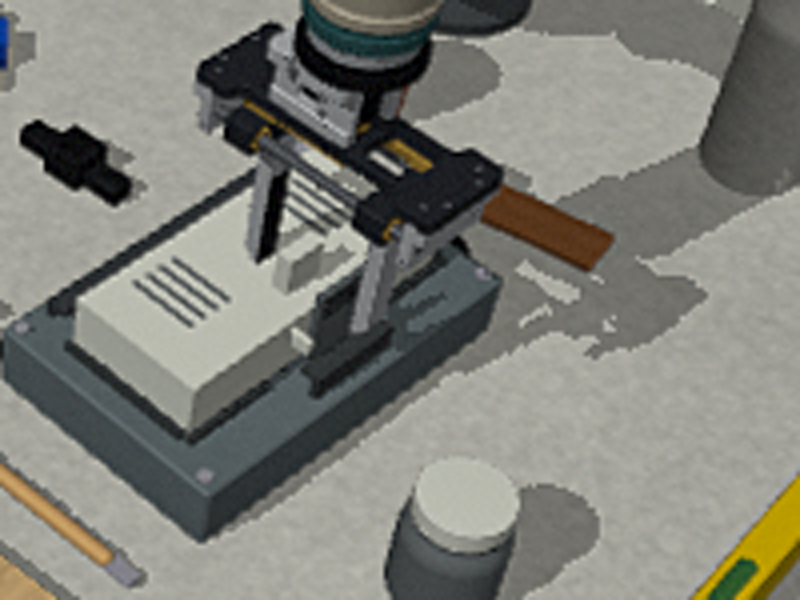

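Run:
```python
from h import *
s,st=shot("scene")
for u in [(262,255),(368,325)]:
    w=ray(s,(320+u[0]/4,150+u[1]/4),.09)+[0,.0038,0]; print(w, RB.inv().apply(w-BX))
```

```text
[0.57598939 0.19328146 0.09      ] [-0.00037733  0.00075152  0.09      ]
[0.6594294  0.19029498 0.09      ] [0.08300659 0.00502646 0.09      ]
```

Run:
```python
from h import *
p,o=pose_tilt(0,z=.0245)
move_straight(p,v=.03); grip(.03,20); st=read_state(); print(st["grip_width"],st["contact_force"],st["moment"],st["ee_pos"],st["t"])
```

```text
0.03489301839799106 [-1.80701579  0.74427811  1.30909869] [0.02231321 0.22722266 0.03688598] [0.61359737 0.18923288 0.08045344] 22.8333
```

Run:
```python
from h import *
grip(.03,25)
for th in np.arange(.06,.56,.06):
    p,o=pose_tilt(th,z=.0245); move_straight(p,o,v=.06); st=read_state()
    print(round(th,2),round(st["grip_width"],4),np.round(st["contact_force"],1),np.round(st["moment"],2),round(st["t"],1))
    if np.linalg.norm(st["contact_force"])>25: break
s,_=shot("scene"); cv2.imwrite("pics/piv.png",cv2.resize(s["img"][130:310,300:540],(800,600),interpolation=2))
```

```text
0.06 0.0347 [-0.2 -0.6 -2.3] [-0.04 -0.12  0.03] 23.3
0.12 0.0347 [ 1.3 -0.6 -3. ] [-0.05 -0.07  0.02] 23.6
0.18 0.035 [ 0.   0.1 -2.9] [-0.02 -0.   -0.02] 23.8
0.24 0.0345 [-0.2  0.9 -3.6] [-0.02  0.06 -0.03] 24.1
0.3 0.0351 [ 0.2  0.  -3. ] [ 0.01  0.12 -0.01] 24.3
0.36 0.0351 [ 0.2  0.9 -2.4] [-0.03  0.2  -0.  ] 24.6
0.42 0.035 [ 0.4  0.4 -2.6] [ 0.01  0.25 -0.02] 24.9
0.48 0.0347 [ 0.1 -0.5 -2.4] [0.01 0.31 0.03] 25.1
0.54 0.0349 [-0.7 -0.2 -3.8] [-0.07  0.36  0.02] 25.4
```

View pics/piv.png

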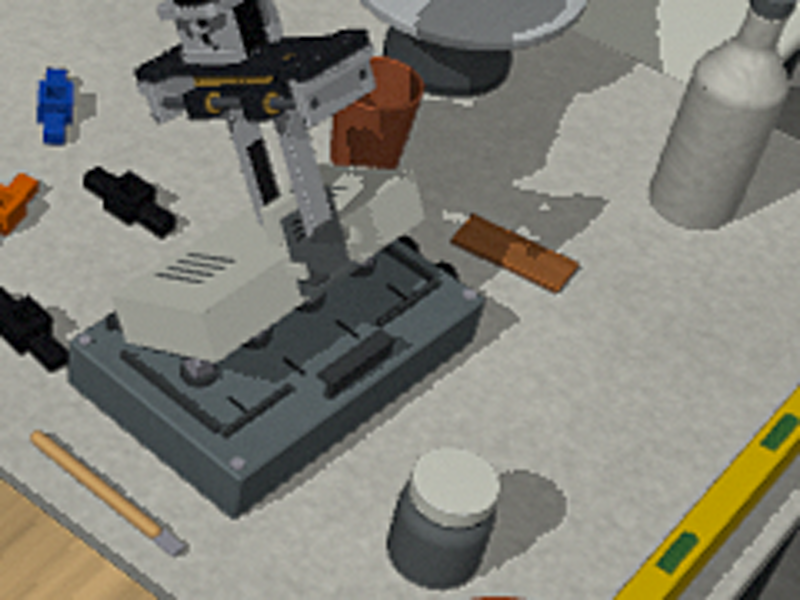

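Run:
```python
from h import *
p,o=pose_tilt(.54,.02,z=.0245); move_straight(p,o,v=.05)
p,o=pose_tilt(.54,.02,.05,z=.0245); move_straight(p,o,v=.06); print(np.round(read_state()["contact_force"],1))
p,o=pose_tilt(.54,.0,.16,z=.0245); move_straight(p,o,v=.12)
p,o=pose_tilt(0,.0,.16,z=.0245); move_straight(p,o,v=.12)
st=read_state(); print(st["grip_width"],np.round(st["contact_force"],1),st["t"])
t=BD+[.038,0,.24]; move_straight(t,down(0),v=.18)
move_straight([*t[:2],.065],v=.1)
print(read_state()["grip_width"])
hit=move_straight([*t[:2],.043],v=.02,guard=3); st=read_state()
print(hit,st["ee_pos"],st["grip_width"],np.round(st["contact_force"],1),st["t"])
s,_=shot("scene"); cv2.imwrite("pics/plc.png",s["img"][180:480,150:550])
```

```text
[-0.6  0.7 -2.9]
0.03438892118898445 [-1.  -0.5 -2.6] 28.7333
0.03493114875149314
True [ 0.61456121 -0.1979151   0.05070003] 0.03474828468990339 [-0.7  0.2  3.8] 33.6583
```

View pics/plc.png

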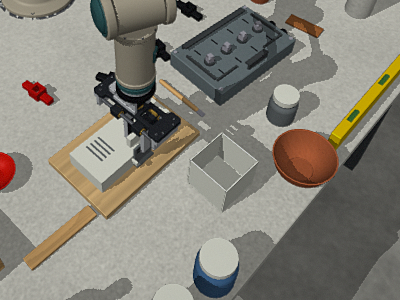

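Run:
```python
from h import *
st=read_state(); p=np.array(st["ee_pos"])
print(move_straight(p-[0,0,.0015],v=.01,guard=6),read_state()["contact_force"])
grip(.05); grip(.07); p=np.array(read_state()["ee_pos"])
move_straight(p+[0,0,.12],v=.12)
move_ptp([.5,-.22,.36],down(0)); sleep(.25); A=shot("wrist")
COV=rect(0,0,.1,.23,.04)
x,c=fit([A],COV,(.577,-.198,0),zoff=.018); print("cover",np.round(x,4),c)
x2,_=fit([A],BOARD,(.577,-.198,0)); print("board",np.round(x2,4))
overlay(*A,COV,x,zoff=.018)
# spindles
move_ptp([.52,.17,.30],down(0)); sleep(.25); B=shot("wrist")
x,c=fit([B],rect(0,0,.182,.28,.05),(*BX[:2],BY)); print("box",np.round(x,4))
for i in range(1,5):
    d=pinpoint(B[0],f"spindle{i}_seat")[:1]
    if d: print(i,round(d[0]["score"],2),RB.inv().apply(ray(B[0],d[0]["at"],.056,B[1])-BX).round(4))
cv2.imwrite("pics/spw.png",B[0]["img"])
u=proj(B[0],[b2w([0,y,.076]) for y in(-.09,-.03,.03,.09)],B[1]); print(u.round())
cr=[cv2.resize(B[0]["img"][int(v)-25:int(v)+25,int(w)-25:int(w)+25],(200,200),interpolation=2) for w,v in u]
im=np.vstack([np.hstack(cr),cv2.resize(np.hstack([A[0]["img"][60:340,160:560],B[0]["img"][0:280,200:600]]),(800,280))])
cv2.imwrite("pics/sp.png",im); print(read_state()["t"])
```

```text
False [-2.31216565 -0.33381626  7.56545199]
cover [ 0.5751 -0.1982 -0.0015] 115.30142507394412
board [ 0.5768 -0.1976 -0.0066]
box [ 0.5761  0.1924 -0.0902]
1 0.82 [-0.0008 -0.0875  0.056 ]
2 0.88 [-0.0003 -0.0293  0.056 ]
3 0.94 [-0.0024  0.0329  0.056 ]
4 0.7 [0.0017 0.0888 0.056 ]
[[359. 269.]
 [365. 224.]
 [370. 175.]
 [377. 122.]]
39.2583
```

View pics/sp.png

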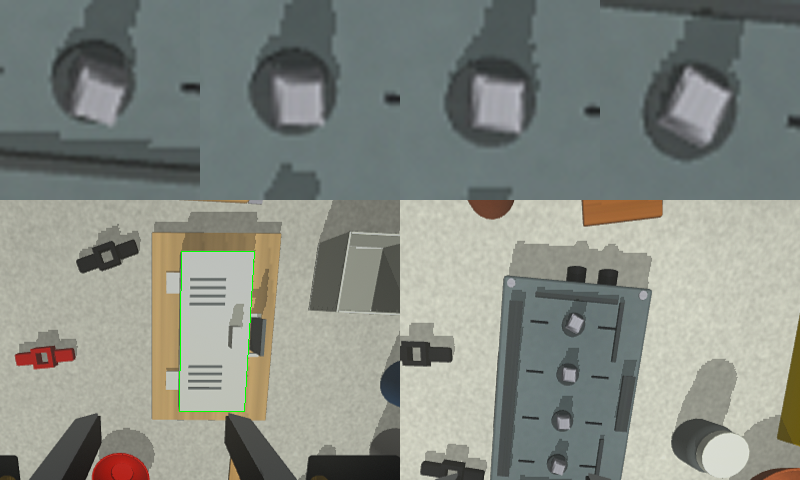

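```bash
cat >> h.py <<'E'
SP=rect(0,0,.011,.011,.076)+rect(0,0,.016,.016,.070)
E
python3 - <<'E'
from h import *
V=[]
for y in (-.045,.015,.075):
    p=b2w([-.01,y,.15]); move_ptp(p,down(BY)); sleep(.2); V.append(shot("wrist"))
for i,y in enumerate((-.09,-.03,.03,.09)):
    c=b2w([0,y,0])
    for k,v in enumerate(V):
        u=proj(v[0],[c+[0,0,.073]],v[1])[0]
        if not(150<u[0]<500 and 20<u[1]<290): continue
        x,f=fit([v],SP,(*c[:2],BY),dx=.006,da=.75,blur=.8)
        g=v[0]["img"][int(u[1])-30:int(u[1])+30,int(u[0])-30:int(u[0])+30].min(axis=2)
        m=(cv2.GaussianBlur(g,(0,0),.7)>140).astype(np.uint8); n,l,s_,ce=cv2.connectedComponentsWithStats(m)
        j=1+np.argmax(s_[1:,4]) if n>1 else 0; ys,xs=np.where(l==j)
        W=np.array([ray(v[0],(a+int(u[0])-30,b+int(u[1])-30),.076,v[1])[:2] for a,b in zip(xs,ys)],np.float32)*1000
        r=cv2.minAreaRect(W); a=np.radians(r[2])-BY; a=(a+np.pi/4)%(np.pi/2)-np.pi/4
        print(i+1,k,"fit",RB.inv().apply([*(x[:2]-BX[:2]),0])[:2].round(4),round(x[2]-BY,3),round(f),"| blob",RB.inv().apply(np.array([*r[0],0])/1000-BX)[:2].round(4),np.round(r[1],1),round(a,3))
print(read_state()["t"])
cv2.imwrite("pics/v0.png",V[1][0]["img"])
E
```

```text
2 0 fit [-0.001  -0.0302] 0.117 126 | blob [-0.0012 -0.0294] [15.3 13.9] 0.094
3 0 fit [-0.0011  0.0297] 0.009 128 | blob [-0.0012  0.0295] [14.1 14.7] 0.002
3 1 fit [-0.0011  0.0298] 0.01 124 | blob [-0.0011  0.0306] [12.8 16.8] 0.152
4 0 fit [-0.0012  0.0898] -0.343 121 | blob [-0.0012  0.0883] [16.  14.5] -0.335
4 1 fit [-0.0011  0.0897] -0.379 128 | blob [-0.0013  0.0895] [13.6 15.9] -0.471
4 2 fit [-0.001   0.0899] -0.393 121 | blob [-0.001   0.0902] [15.3 12.8] -0.281
41.3833
```

```bash
cat >> h.py <<'E'
TIP=-.0125
def wrap(a): return (a+np.pi/2)%np.pi-np.pi/2
def jaw(p,yaw):  # jaw angle: handle yaw + pi/2, the turn with the smallest last joint
    return yaw+np.pi/2
def best_ori(p,a):
    c=[(abs(q[5]),k) for k in(a,a+np.pi) for q in[solve_ik(p,down(k))] if q is not None]; print("q6",[round(x[0],2) for x in c]); return min(c)[1]
def locate(x0,dx=.02):
    st=read_state(); s=snapshot("wrist"); c=[]
    for d in pinpoint(s,"handle1"):
        w=ray(s,d["at"],0,st); u=[int(v) for v in proj(s,[w+[0,0,.01]],st)[0]]
        pt=s["img"][max(u[1]-6,0):u[1]+7,max(u[0]-6,0):u[0]+7].reshape(-1,3).astype(int)
        if len(pt) and d["score"]>.3: c.append((np.linalg.norm(w[:2]-x0[:2]),w[:2],d["score"],int((pt.max(1)-pt.min(1)).max())))
    c.sort(key=lambda e:e[0]); print("cand",[(e[1].round(3).tolist(),round(e[2],2),e[3]) for e in c])
    c=[e for e in c if e[3]<60]; x,f=fit([(s,st)],HAN,(*c[0][1],0),dx=dx,da=1.57); x[2]=wrap(x[2]); print("handle",x.round(4),round(f)); return x,f,(s,st)
E
python3 - <<'E'
from h import *
grip(.09,15)
x=np.array([.375,.248]); a=best_ori([*x,.15],np.pi/2); move_ptp([*x,.17],down(a)); sleep(.25)
x,f,v=locate(x)
a=best_ori([*x[:2],.12],x[2]+np.pi/2); move_ptp([*x[:2],.10],down(a)); sleep(.25)
x,f,v=locate(x,.008)
overlay(*v,HAN,x); cv2.imwrite("pics/g1.png",v[0]["img"])
print(read_state()["t"])
E
```

```text
q6 [np.float64(1.14), np.float64(2.0)]
cand [([0.374, 0.246], 0.9, 12), ([0.302, 0.164], 0.76, 194), ([0.243, 0.301], 0.68, 122), ([0.415, 0.078], 0.66, 11), ([0.414, -0.086], 0.64, 4)]
handle [ 0.3747  0.2486 -0.0227] 116
q6 [np.float64(1.12), np.float64(2.02)]
cand [([0.372, 0.249], 0.58, 11), ([0.303, 0.163], 0.68, 196), ([0.241, 0.299], 0.59, 122), ([0.414, 0.078], 0.77, 11)]
handle [ 0.3747  0.2486 -0.0275] 112
44.3833
```

View pics/g1.png

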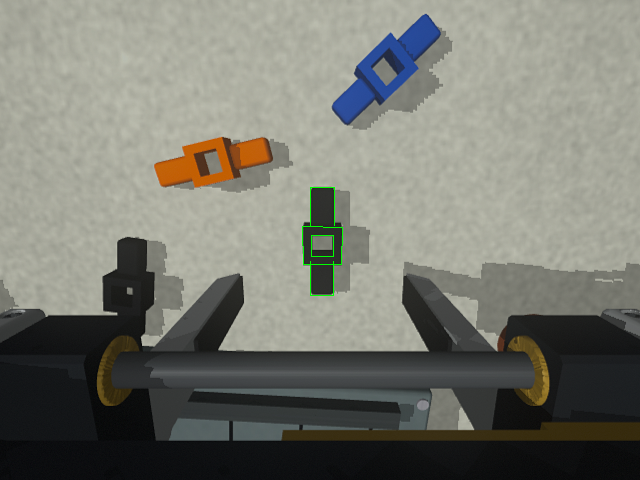

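```bash
cat >> h.py <<'E'
def pick(x):
    a=best_ori([*x[:2],.10],x[2]+np.pi/2); grip(.055,20)
    move_straight([*x[:2],.06],down(a),v=.12); h=move_straight([*x[:2],-.0095],v=.06,guard=6); st=read_state(); print("down",h,np.round(st["ee_pos"],4))
    zt=st["ee_pos"][2]; grip(.02,20); w=read_state()["grip_width"]; print("grip",w)
    move_straight([*x[:2],.13],v=.12); st=read_state(); print("lift",st["grip_width"],np.round(st["contact_force"],1)); return zt
def over(y,ang,z=.14):
    p=b2w([-.0011,y-.0002,0]); p[2]=z; a=best_ori(p,BY+ang+np.pi/2); move_ptp(p,down(a)); return p,a
def insert(p,a,zt):
    move_straight([*p[:2],zt+.080],v=.1)
    h=move_straight([*p[:2],zt+.0555],v=.03,guard=10); st=read_state(); print("ins",h,"gap mm",1000*(st["ee_pos"][2]-zt-.056),np.round(st["contact_force"],1),np.round(st["moment"],2),st["t"]); return st["ee_pos"][2]-zt-.056
E
python3 - <<'E'
from h import *
zt=pick(np.array([.3747,.2486,-.0275])); open("zt","w").write(str(zt))
p,a=over(.03,.01); print(a); insert(p,a,zt)
E
```

```text
q6 [np.float64(1.11), np.float64(2.03)]
down False [ 0.375   0.2487 -0.0092]
grip 0.03173348645229985
lift 0.031767719956002326 [ 0.2  0.2 -0.4]
q6 [np.float64(1.24), np.float64(1.9)]
1.4937963267948966
ins False gap mm -0.1202343889344995 [-1.1 -1.   3.9] [-0.07  0.3   0.01] 51.3333
```

```bash
cat >> h.py <<'E'
def turn_off(p,a,ang):
    z=read_state()["ee_pos"][2]; off=a-ang; sg=-np.sign(ang)
    for t in ([off+sg*.12] if abs(ang)>.03 else [])+[off]:
        move_straight([*p[:2],z],down(t),v=.04); st=read_state(); print("turn",round(t-off,3),np.round(st["contact_force"],1),np.round(st["moment"],2))
    grip(.046); sleep(.2); move_straight([*p[:2],z+.09],v=.1); print("t",read_state()["t"])
E
python3 - <<'E'
from h import *
p=b2w([-.0011,.0298,0]); turn_off(p,BY+.01+np.pi/2,.01)
x=np.array([.414,.077]); grip(.09,20); a=best_ori([*x,.12],np.pi/2); move_ptp([*x,.12],down(a)); sleep(.25)
x,f,v=locate(x,.01); zt=pick(x)
p,a=over(-.03,.117); insert(p,a,zt)
E
```

```text
turn 0.0 [-0.  -0.1  2.3] [ 0.02 -0.09 -0.05]
t 53.2833
q6 [np.float64(1.55), np.float64(1.59)]
cand [([0.417, 0.078], 0.72, 12), ([0.304, 0.162], 0.9, 205), ([0.435, -0.075], 0.57, 12), ([0.63, 0.254], 0.61, 43), ([0.241, 0.298], 0.9, 139)]
handle [ 0.4146  0.0757 -0.1675] 113
q6 [np.float64(1.39), np.float64(1.75)]
down False [ 0.415   0.0757 -0.0092]
grip 0.031887079656563816
lift 0.0319007297043087 [-1.  -0.1 -1. ]
q6 [np.float64(1.44), np.float64(1.7)]
ins False gap mm -0.15299467579281412 [-2.4 -0.   4.6] [-0.04  0.31  0.05] 62.375
```

Run:
```python
from h import *
p=b2w([-.0011,-.0302,0]); turn_off(p,BY+.117+np.pi/2,.117)
q=b2w([-.03,-.09,.15]); move_ptp(q,down(BY)); sleep(.25); v=shot("wrist")
c=b2w([-.0011,-.0902,0]); s,f=fit([v],SP,(*c[:2],BY),dx=.004,da=.6,blur=.8); print("sp1",RB.inv().apply([*(s[:2]-BX[:2]),0])[:2].round(4),s[2]-BY,f)
cv2.imwrite("pics/s1.png",v[0]["img"])
x=np.array([.42,-.08]); grip(.09,20); a=best_ori([*x,.13],np.pi/2); move_ptp([*x,.13],down(a)); sleep(.25)
x,f,v=locate(x,.015); np.save("x.npy",x); overlay(*v,HAN,x); cv2.imwrite("pics/g2.png",np.hstack([cv2.resize(cv2.imread("pics/s1.png"),(400,300)),cv2.resize(v[0]["img"],(400,300))])); print(read_state()["t"])
```

```text
turn -0.12 [-0.6  0.2  2.3] [ 0.11  0.17 -0.03]
turn 0.0 [-0.1  0.7  2.1] [ 0.14 -0.12  0.08]
t 64.725
sp1 [-0.0012 -0.09  ] -0.22734010376177224 121.37970898252743
q6 [np.float64(1.92), np.float64(1.22)]
cand [([0.438, -0.074], 0.7, 12), ([0.306, -0.237], 0.63, 3)]
handle [ 0.4356 -0.075   0.2823] 112
68.525
```

View pics/g2.png

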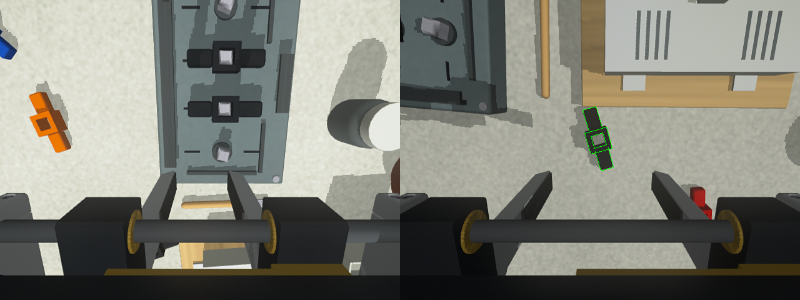

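Run:
```python
from h import *
x=np.load("x.npy"); zt=pick(x)
p,a=over(-.09,-.227); g=insert(p,a,zt)
if g<.002:
    turn_off(p,a,-.227)
    V=[]
    for q in ([-.05,-.06,.25],[-.03,0,.25]):
        move_ptp(b2w(q),down(BY)); sleep(.25); V.append(shot("wrist"))
    for y in(-.09,-.03,.03):
        c=b2w([-.0011,y,0])
        for v in V:
            r,f=fit([v],HAN,(*c[:2],BY),dx=.008,da=.4,zoff=.056); s,_=fit([v],SP,(*c[:2],BY),dx=.004,da=.4,blur=.8)
            print(y,"handle",RB.inv().apply([*(r[:2]-BX[:2]),0])[:2].round(4),round(r[2]-BY,3),round(f),"spindle",round(s[2]-BY,3))
    T=shot("top"); S=shot("scene")
    for n,I in(("top",T),("scene",S)): print(n,[(ray(I[0],d["at"],0)[:2].round(3).tolist(),round(d["score"],2)) for d in pinpoint(I[0],"handle1")])
    cv2.imwrite("pics/end.png",np.vstack([np.hstack([cv2.resize(V[1][0]["img"],(400,300)),cv2.resize(T[0]["img"],(400,300))]),cv2.resize(S[0]["img"][130:355,150:750],None,fx=1.333,fy=1.333)[:300,:800] if False else cv2.resize(S[0]["img"][140:380,0:640],(800,300))]))
print(read_state()["t"])
```

```text
q6 [np.float64(2.18), np.float64(0.96)]
down False [ 0.4359 -0.0751 -0.0092]
grip 0.03171638245560498
lift 0.03208452083701997 [-0.2  0.3 -0.4]
q6 [np.float64(1.2), np.float64(1.94)]
ins True gap mm -0.2504875683361843 [-0.5 -0.3  3.9] [-0.03 -0.14 -0.01] 76.6
turn 0.12 [-3.6  1.6  5.6] [0.31 0.55 0.03]
turn 0.0 [-3.4  0.4  5.2] [ 0.1   0.57 -0.03]
t 79.0667
-0.09 handle [ 0.0002 -0.0889] 0.003 73 spindle -0.033
-0.09 handle [-0.0009 -0.0901] -0.046 58 spindle -0.01
-0.03 handle [-0.0013 -0.0291] 0.0 104 spindle 0.049
-0.03 handle [-0.0011 -0.0286] 0.0 90 spindle 0.019
0.03 handle [-0.0015  0.0295] 0.003 104 spindle 0.047
0.03 handle [-0.0014  0.031 ] 0.001 106 spindle 0.012
top [([0.298, 0.158], 0.9), ([0.303, -0.232], 0.79), ([0.576, 0.11], 0.77), ([0.58, 0.168], 0.6), ([0.59, 0.229], 0.49), ([0.777, -0.116], 0.34)]
scene [([0.545, 0.138], 0.92), ([0.303, -0.231], 0.89), ([0.238, 0.297], 0.77), ([0.308, 0.167], 0.73), ([0.543, 0.208], 0.72), ([0.549, 0.268], 0.54)]
81.6833
```

View pics/end.png

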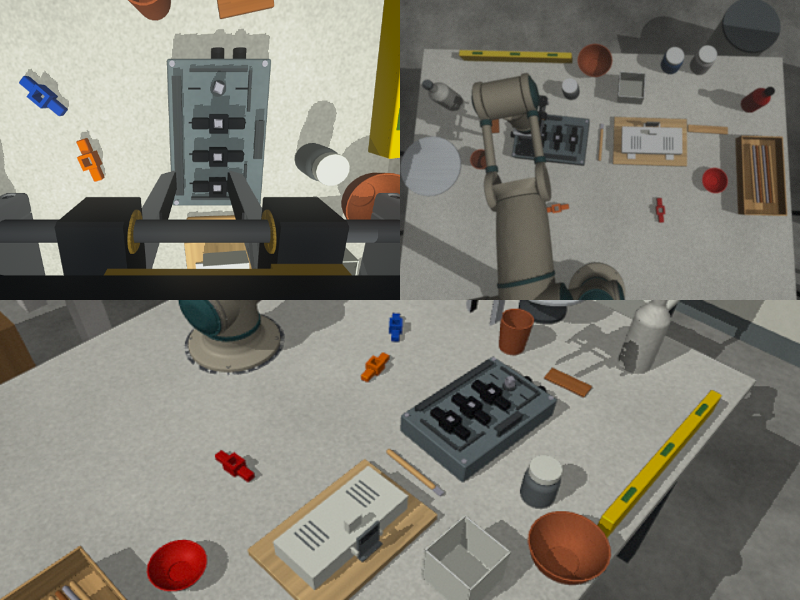

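Run:
```python
from h import *
move_ptp(b2w([-.06,-.13,.25]),down(BY)); sleep(.25); v=shot("wrist")
for y in(-.09,-.03,.03):
    c=b2w([-.0011,y,0]); r,f=fit([v],HAN,(*c[:2],BY),dx=.008,da=.4,zoff=.056); r2,f2=fit([v],HAN,(*c[:2],BY),dx=.008,da=.4,zoff=.062)
    print(y,RB.inv().apply([*(r[:2]-BX[:2]),0])[:2].round(4),round(r[2]-BY,3),round(f),"if 6 mm high:",round(f2))
finish_job(); print(read_state()["t"])
```

```text
-0.09 [-0.0001 -0.0898] 0.006 90 if 6 mm high: 89
-0.03 [-0.0017 -0.0308] 0.004 99 if 6 mm high: 94
0.03 [-0.0018  0.0285] 0.003 78 if 6 mm high: 77
the job is handed in; nothing more can be done
the job is handed in; nothing more can be done
```

The job is done and handed in, at about 83 s of the 208 s allowed.

- **Cover:** I squeezed the tab, pivoted the cover up and out with it still squeezed, and set it down right way up on the ware board without dropping it. The camera check put it about 2 mm from the board's centre and square to within about 0.01 rad.
- **Handles:** only three black handles were there, and they went on spindles 1, 2 and 3. One had been knocked about 2 cm aside during the run, so I found it again before picking it up. All three ended within 0.3 mm of the home height by tool position. The last view showed them in line with off to within 0.006 rad.
- **Bystanders:** the last pictures showed nothing disturbed, and I did not touch the coloured look-alike handles.

These checks failed or disagreed:
- **First squeeze missed:** the fingertips turned out to be about 12 mm behind the tool point, not 25 mm ahead as stated, so the jaws closed above the lug. I measured this with a light touch on the cap (about 4 N) and corrected for it.
- **Spindle 1 handle angle:** one partly hidden view read -0.046 rad, while the two other views read 0.003 and 0.006.
- **Handle height:** the final image fit could not tell a fully home handle from one 6 mm high, so "fully home" rests on the tool height and the contact force.
- **Spindle angles:** they read up to 0.05 rad from off and varied between views, which is within the play between handle and shaft.

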